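# Dial the lock box's click wheel and slide its latch

## Task

Unlock the small lock box on the desk. With a fingertip, gently flick the wheel's tabs clockwise (seen from above), click by click, until the one tab with a round stud on it rests at the fixed pointer, without going past it; then push the slide latch's fin toward the wheel until the latch is fully home. Do not shove or lift the box, and leave the other things on the desk where they are.

Things in the scene. Friction and masses are not known exactly. Their poses are not given: they have to be found in the camera images.
- lock_box: Low grey box, 76 (its x) x 200 (its y) x 36 mm high, 2.2 kg, loose on rubber feet. Origin: centre of underside. Unturned, its x points away from the robot; y runs along its length from the latch end to the wheel end. The tabs of the metal wheel overhang the case by 10 mm on the front (-x) side, where nothing stands beside the wheel.
- wheel_centre (a point): On the wheel's upright axis, at half the height of its tabs; (0, 42, 52) mm in the box's frame. Round hub of 40 mm diameter and six equal radial tabs, 60 degrees apart, 7 mm thick, ending 48 mm from the axis, from 46 to 58 mm above the desk. Clear space between neighbouring tabs: 30 mm at 36 mm from the axis, 41 mm at the tips; 10 mm clear below them.
- stud_tab_tip (a point): Middle of the outer end of the marked tab: the only tab with a round upright stud (11 mm diameter, top 65 mm above the desk, 39 mm from the axis). Turns with the wheel. At every click one tab points at the pointer and the opposite one straight to the box's -x side.
- pointer_tip (a point): Nose of the fixed pointer post (12 mm wide, 59 mm high) behind the wheel, outside the case on its +x side: 53 mm from the wheel's axis in the box's +x direction, at half the height of the tabs.
- wheel (a joint): Wheel angle, rad, growing clockwise seen from above; 0: stud tab at the pointer. Starts one, two or three clicks short (about -1.05, -2.09, -3.14). A spring click stop holds it every 60 degrees: pushed less than half a click it springs back, past half it snaps on to the next by itself. Takes up to about 3 N at the tab ends. Stops at -3.5 and 1.4 bar the long way round.
- latch (a joint): Latch travel, m: 0 to 0.004 at the start, 0.022 fully home at its stop. Slides along the box's +y toward the wheel with about 1.2 N friction and stays where it is left. Unless the stud tab is at the pointer, its tongue runs against the wheel's hub at 0.006 and it cannot go on; when home it also locks the wheel.
- latch_fin (a point): Centre of the latch's upright dark fin (44 mm along the box's x, 10 mm thick along its y, from 37 to 61 mm above the desk); moves with the latch. With the latch at 0 it lies at (0, -75, 51) mm in the box's frame. The side to push is the one turned away from the wheel.
- note_pad: Bystander: sticky-note block 76 x 77 x 13 mm, beyond the box's latch end. Origin: centre of underside.
- eraser: Bystander: eraser 20 x 48 x 13 mm, near the box's front. Origin: centre of underside.
- ssd: Bystander: flat pocket drive 52 x 76 x 10 mm, in front of the wheel. Origin: centre of underside.
- pen: Bystander: black pen 145 mm long, 12 mm thick, behind the box. Origin: centre of underside.
- earbud_case: Bystander: white earbud case 46 x 60 x 25 mm, behind the latch. Origin: centre of underside.
- water_bottle: Bystander: steel bottle 84 x 88 x 265 mm, standing at the back. Origin: centre of underside.

How it is judged:
By the outcome, as a careful person would: the job done as asked, in the order asked, and still so for the second after the job is handed in, with the robot touching nothing.
It also fails if it takes over 58 s, if anything falls off the work surface, if the arm or the gripper's body presses on something with over 40 N, if the wrist force passes 120 N, or if a joint passes its speed limit or range.

## Robot

A 7-joint arm with a two-finger parallel gripper is mounted at the origin on a cart in front of the work surface, level with it; the furniture and walls round the work are solid. World frame = base frame: x ahead of the robot, y to its left, z up, the work surface at z = 0. Lengths are in m, angles in rad, forces in N, time in s.
With the tool pointing down it reaches from about 0.4 to 0.85 m from the base axis. Payload 4.5 kg.
Tool frame: the origin (TCP) lies at the centre of the arm's flange, where the gripper is bolted on; the fingertips stand nose_length ahead of it and the grasp point (between the pads) lies 147 mm ahead of it (nose_length is the distance from the TCP to the fingertips, in m); z points along the fingers, y is the line along which they close (so a half turn about z gives the same grasp; the last joint's range is limited). The gripper opens to 88 mm and grips with 3 to 60 N. Pads are 18 mm wide; open, the fingers measure 123 mm over their backs; the gripper's body (75 mm by 187 mm) begins 45 mm behind the grasp point.
Start: joints at [1.188, 0.689, -0.195, 1.565, 0.157, 0.902, -0.215], TCP at [0.253, -0.571, 0.405] pointing down, gripper open.
Joint ranges: [-3.01, 3.01], [-0.46, 2.08], [-1.47, 1.51], [0.13, 2.56], [-1, 4.14], [0.04, 2.09], [-2.66, 2.66]. Speed limits (rad/s): [2.57, 2.57, 3.14, 3.14, 3.14, 3.14, 3.14].

## Interface

Orientations are given as a unit quaternion [x, y, z, w].
In Python, from plant import * gives the robot as it stands.
- The arm moves only by the tool play_rows, never from a script. Its argument "rows" is a list that holds one entry, the list of rows, each a list of 6 numbers: the shift along the tool's x, y, z normalised to -1 to 1, where 1 is 0.5 m, then the turn, a rotation vector about the tool's x, y, z normalised to -1 to 1, where 1 is 0.5 rad. A call has 1 to 20 rows; each row is the pose to reach, as a shift and turn from the pose commanded when the call began, along the tool's axes at that moment; what a row does not reach only later rows make up. A row lasts 1/12 s, in which the tool goes at most 41.7 mm and 7.16 degrees, less where a joint would pass 70% of its speed; a pose out of reach is approached as far as the arm can. A call with a number of a shift or a turn outside -1 to 1 is refused whole. A call with a gripper value outside its range is refused whole. "claw" is the closure, from 0 (fully open) to 1 (shut), set as the call begins (left out, the last holds). The fingers move at their own pace and stop on an object; "squeeze" is the grip in N (left out, the last holds). Time passes only in rows, so rows that repeat a pose let the fingers close. It gives the time, the measured TCP pose, the force, the opening and the grip force at its end, in the units of the state.
- get_state(): the state, without advancing time (a new reading comes with each control period).
- snapshot(name): name is "side" or "top" or "wrist"; returns a dict with "pixels" (480x640x3 uint8, blue, green, red), "camera_matrix" (3x3 intrinsics, pixels), "world_to_cam" (4x4, takes a point from world to camera coordinates); the wrist camera has in their place "mount" (4x4, takes a point from camera to tool coordinates, whose origin is the TCP and whose axes are the flange's). Camera axes: x right, y down, z forward; pixel columns grow to the right and rows downward; lengths in m; the calibration is good to about 2 mm. A picture is of the moment at which its call begins: read the wrist's pose just before it. There is no depth.
- finish_job(): hands the job in; it is judged then, once.
The state is a dict: "clock": time; "q": joint angles; "qd": joint speeds; "joint_torque": joint torques, N m; "tool_pos": TCP position; "eef_rot": TCP orientation; "contact_force": force on the tool from outside, world axes, zero at the start; "moment": the same for the moment, N m; "opening": opening from 0.0 (shut) to 1.0 (fully open); "finger_force": force on a finger pad.
Only numpy, scipy, OpenCV 4.12 (cv2) and the standard library are available. Lean on these libraries where they do the work, as an engineer would, in place of code of your own. Each camera call takes 0.05 s, during which the arm holds its last target. There are 200 camera calls.

## Working session

There is one attempt and no reset: what is moved stays moved. The work goes in short steps, Python scripts to look and compute and a tool call to move; the robot and the scene stay as the last step left them, time stands still between calls to the robot, and variables do not carry over. Pictures are saved under pics/ and viewed, at most 10 in all, crops included, and the job is handed in when it is done.

Besides the shell and the picture viewer there is one more tool, called after "Emit:" by a JSON object that holds its "op" and its "data", one argument or row to a line. play_rows: Moves the arm, as the interface text tells. Its arguments: {"type":"object","properties":{"rows":{"type":"array"},"claw":{"type":"number"},"squeeze":{"type":"number"}},"required":["rows"]}

```bash
mkdir -p pics; ls; python3 - <<'E'
from plant import *
import cv2,numpy as np
s=get_state();print({k:np.round(v,4).tolist() for k,v in s.items()})
try: print(nose_length)
except Exception as e: print(e)
for n in("top","side"):
    r=snapshot(n);cv2.imwrite(f"pics/{n}0.png",r["pixels"]);print(n,r["camera_matrix"],r["world_to_cam"])
    np.savez(f"{n}.npz",K=r["camera_matrix"],T=r["world_to_cam"])
E
```

```text
pics
{'clock': 0.0, 'q': [1.1878, 0.69, -0.1945, 1.5664, 0.1573, 0.9025, -0.2151], 'qd': [-0.0007, 0.0028, 0.0005, 0.0013, -0.0007, 0.0001, -0.0002], 'joint_torque': [0.0001, -52.7558, -1.2669, -15.3425, -0.0526, 0.0065, 0.0002], 'tool_pos': [0.2528, -0.5712, 0.4039], 'eef_rot': [0.9784, 0.2069, -0.0003, -0.0009], 'contact_force': [-0.418, -0.4555, 0.1945], 'moment': [-0.0243, 0.0587, -0.0179], 'finger_force': 0.0, 'opening': 1.0024}
0.166
top [[616.49926218   0.         321.50734339]
 [  0.         616.49926218 245.51338888]
 [  0.           0.           1.        ]] [[-1.40577222e-02 -9.99900535e-01 -1.14032804e-03 -2.14415133e-01]
 [-9.91078450e-01  1.40848382e-02 -1.32533482e-01  6.20263332e-01]
 [ 1.32536361e-01 -7.32964339e-04 -9.91177873e-01  9.79289869e-01]
 [ 0.00000000e+00  0.00000000e+00  0.00000000e+00  1.00000000e+00]]
side [[483.22468545   0.         314.35722947]
 [  0.         483.22468545 236.53401019]
 [  0.           0.           1.        ]] [[ 0.99982638 -0.01781402  0.00546518 -0.63963186]
 [-0.00701327 -0.63149501 -0.77534823 -0.08058699]
 [ 0.0172633   0.77517528 -0.6315103   1.08322604]
 [ 0.          0.          0.          1.        ]]
```

View pics/top0.png

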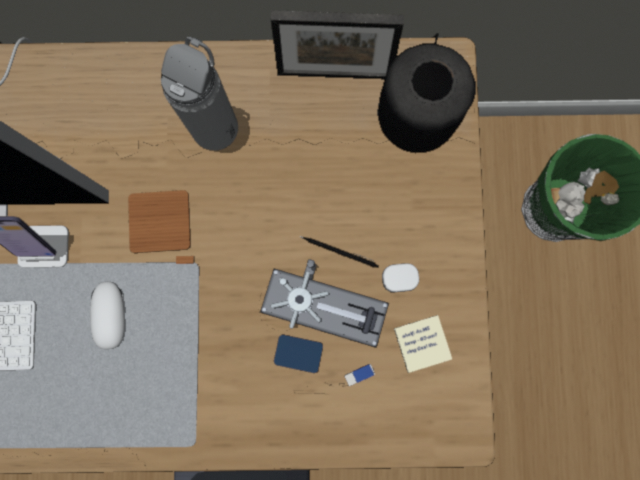

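View pics/side0.png

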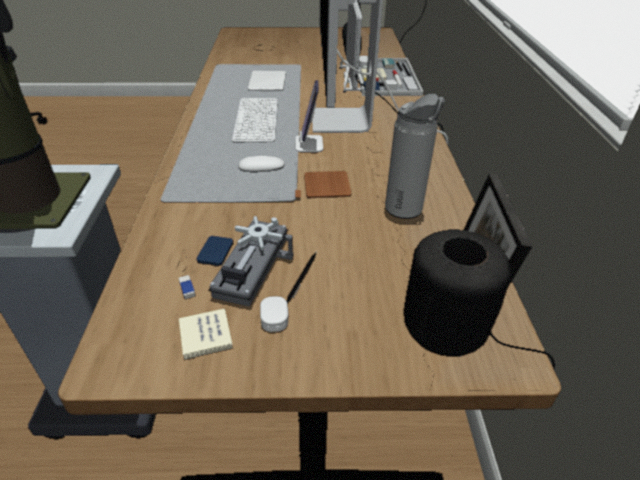

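The top view shows the wheel hub near (300,299), the pointer near (310,268) and the fin near (371,318). The side view agrees. I'll enlarge this area to read the stud tab.

```bash
cat > h.py <<'E'
import numpy as np,cv2
def ray(cam,uv,z):
    d=np.load(cam+".npz");K,T=d["K"],d["T"];R,t=T[:3,:3],T[:3,3]
    r=R.T@np.linalg.inv(K)@[*uv,1];c=-R.T@t
    return c+r*(z-c[2])/r[2]
def proj(cam,p):
    d=np.load(cam+".npz");q=d["T"][:3,:3]@np.array(p)+d["T"][:3,3];q=d["K"]@q;return q[:2]/q[2]
E
python3 - <<'E'
from h import *
a=cv2.imread("pics/top0.png")[250:360,250:400];b=cv2.imread("pics/side0.png")[205:310,190:310]
cv2.imwrite("pics/c1.png",cv2.resize(a,None,fx=5,fy=5,interpolation=2))
print("hub",ray("top",(300,299),.058),"ptr",ray("top",(310.5,266),.059),"fin",ray("top",(371,318),.061))
E
```

```text
hub [ 0.52858961 -0.18732365  0.058     ] ptr [ 0.5815816  -0.20485888  0.059     ] fin [ 0.4965777  -0.30056029  0.061     ]
```

View pics/c1.png

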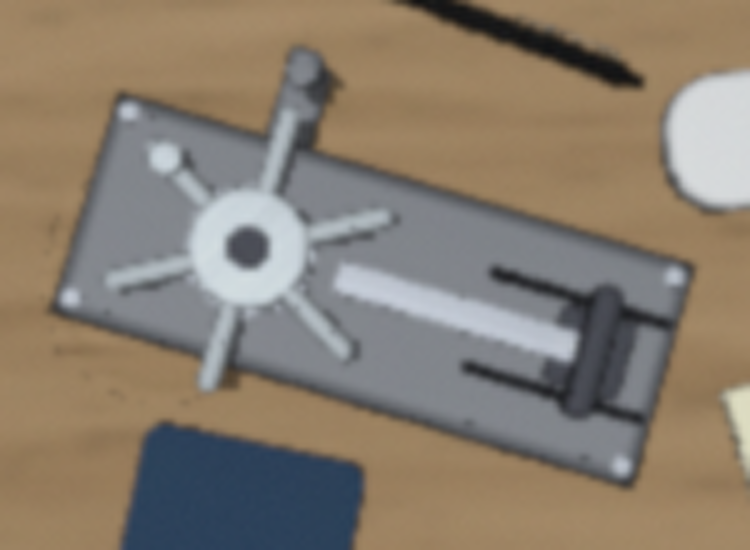

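The stud tab, near crop (165,155), is one click anticlockwise of the pointer, so the job needs one clockwise click. I'll fit the box pose from its four corners.

```bash
cat >> h.py <<'E'
from scipy.spatial.transform import Rotation as Ro
def boxw(P,p): # P=(x,y,yaw), p mm in box
    c,s=np.cos(P[2]),np.sin(P[2]);p=np.array(p)/1000
    return np.array([P[0]+c*p[0]-s*p[1],P[1]+s*p[0]+c*p[1],p[2]])
def plan(s,P,p,yaw):
    """shift(normalised) in tool axes & turn to put fingertips at p(box mm), tool y along yaw dir"""
    from plant import nose_length
    t=boxw(P,p);t[2]+=nose_length
    R0=Ro.from_quat(s["eef_rot"])
    best=None
    for k in(0,np.pi):
        y=np.array([np.cos(yaw+k),np.sin(yaw+k),0]);z=np.array([0,0,-1.]);x=np.cross(y,z)
        rv=(R0.inv()*Ro.from_matrix(np.c_[x,y,z])).as_rotvec()
        if best is None or np.linalg.norm(rv)<np.linalg.norm(best): best=rv
    return R0.inv().apply(t-s["tool_pos"])/.5,best/.5,t
E
python3 - <<'E'
from h import *
from plant import get_state
from scipy.optimize import least_squares
o=np.array([250,250]);cs=[((120,96),(38,100,36)),((692,266),(38,-100,36)),((632,486),(-38,-100,36)),((55,310),(-38,100,36)),((247,247),(0,42,58))]
f=lambda P:np.concatenate([proj("top",boxw(P,b))-(np.array(c)/5+o-.4) for c,b in cs])
r=least_squares(f,[.5,-.23,-.3],x_scale=[.1,.1,.1]);P=r.x;print(P,np.round(r.fun,2))
np.save("P.npy",P)
for b in((53,42,52),(0,-75,61)): print(proj("top",boxw(P,b)),((proj("top",boxw(P,b))-o+.4)*5))
s=get_state()
for p in((-51,25,150),): print(*[np.round(v,4) for v in plan(s,P,p,P[2])])
E
```

```text
[ 0.51557178 -0.22627178 -0.30454805] [-0.64 -1.02  1.21 -0.31  0.48  0.58 -1.37  0.4   0.31  0.27]
[308.90676526 268.19559934] [296.53382632  92.9779967 ]
[369.33847108 320.22807214] [598.69235542 353.1403607 ]
[ 0.7162 -0.5227  0.1768] [-3.2000e-03 -1.2000e-03 -1.6988e+00] [ 0.4744 -0.1871  0.316 ]
```

Emit:
{"op": "play_rows", "data": {
  "rows": [
    [[0.7162,-0.5227,0.177,0,0,-0.9],[0.7162,-0.5227,0.177,0,0,-0.9],[0.7162,-0.5227,0.177,0,0,-0.9],[0.7162,-0.5227,0.177,0,0,-0.9],[0.7162,-0.5227,0.177,0,0,-0.9],[0.7162,-0.5227,0.177,0,0,-0.9],[0.7162,-0.5227,0.177,0,0,-0.9],[0.7162,-0.5227,0.177,0,0,-0.9],[0.7162,-0.5227,0.177,0,0,-0.9],[0.7162,-0.5227,0.177,0,0,-0.9],[0.7162,-0.5227,0.177,0,0,-0.9],[0.7162,-0.5227,0.177,0,0,-0.9],[0.7162,-0.5227,0.177,0,0,-0.9],[0.7162,-0.5227,0.177,0,0,-0.9]]
  ],
  "claw": 1,
  "squeeze": 10
}}

```text
clock: 1.27
tool_pos: [0.4742, -0.1881, 0.316]
eef_rot: [0.908, 0.42, -0.001, 0.0]
contact_force: [0.4, -0.2, -0.2]
opening: 0.004
finger_force: 0.0
```

Emit:
{"op": "play_rows", "data": {
  "rows": [
    [[0,0,0,0,0,-0.8],[0,0,0,0,0,-0.8],[0,0,0,0,0,-0.8],[0,0,0,0,0,-0.8],[0,0,0,0,0,-0.8],[0,0,0,0,0,-0.8]]
  ]
}}

```text
clock: 1.77
tool_pos: [0.4741, -0.1888, 0.3163]
eef_rot: [0.808, 0.59, -0.0, 0.0]
contact_force: [-0.5, 1.0, 0.5]
opening: 0.007
finger_force: 0.0
```

```bash
python3 - <<'E'
from h import *
from plant import *
P=np.load("P.npy");s=get_state();print(s["clock"],s["opening"],s["tool_pos"],s["contact_force"])
print(*[np.round(v,4) for v in plan(s,P,(-51,25,150),P[2])])
r=snapshot("wrist");cv2.imwrite("pics/w1.png",r["pixels"])
np.savez("w1.npz",K=r["camera_matrix"],M=r["mount"],p=s["tool_pos"],q=s["eef_rot"])
E
```

```text
1.7667 0.006838429264842027 [ 0.47408517 -0.18881288  0.31628401] [-0.48068771  0.96650382  0.51106808]
[ 0.0034 -0.0004  0.0006] [-0.0001  0.0011 -0.0094] [ 0.4744 -0.1871  0.316 ]
```

View pics/w1.png

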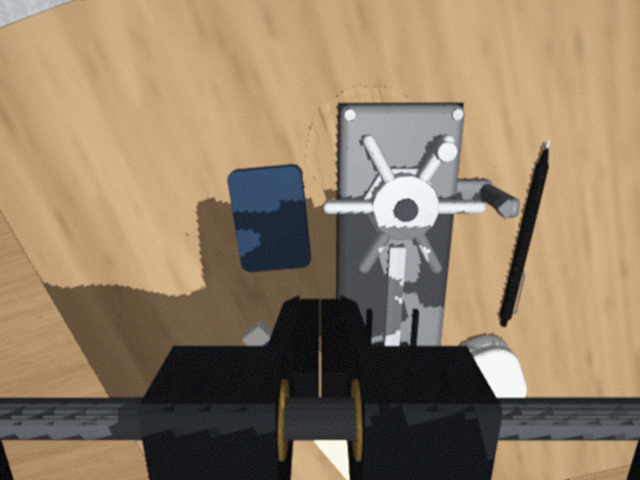

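The wrist view shows the hub at (405,209), the wheel-end box corners at (340,104) and (464,103), the front tab tip at (326,208), and the shut fingers at about (320,300). I'll refine the pose with these points.

```bash
python3 - <<'E'
from h import *
from plant import *
from scipy.optimize import least_squares
d=np.load("w1.npz");K,M=d["K"],d["M"];Rt=Ro.from_quat(d["q"]).as_matrix()
def pt(p): q=M[:3,:3].T@(p-M[:3,3]);q=K@q;return q[:2]/q[2]
pw=lambda p:pt(Rt.T@(p-d["p"]))
o=np.array([250,250]);cs=[((120,96),(38,100,36)),((692,266),(38,-100,36)),((632,486),(-38,-100,36)),((55,310),(-38,100,36)),((247,247),(0,42,58))]
ws=[((340,104),(-38,100,36)),((464,103),(38,100,36)),((406,208),(0,42,58)),((326,208),(-48,42,52)),((484,208),(48,42,58))]
fw=lambda P:np.concatenate([pw(boxw(P,b))-c for c,b in ws])
ft=lambda P:np.concatenate([proj("top",boxw(P,b))-(np.array(c)/5+o-.4) for c,b in cs])
P0=np.load("P.npy");print("w resid at P0",np.round(fw(P0),1))
for f in(fw,lambda P:np.r_[fw(P),ft(P)]):
    r=least_squares(f,P0,x_scale=[.1]*3);print(r.x,np.round(r.fun,1))
P=r.x;np.save("P.npy",P)
print("tip px",pt(np.array([0,0,.166])),pt(np.array([.009,.0175,.166])),pt(np.array([-.009,-.0175,.166])))
s=get_state()
print(*[np.round(v,4) for v in plan(s,P,(-50,25,80),P[2])])
E
```

```text
w resid at P0 [ 1.4  0.6  5.7  1.   0.6  0.8 -1.2 -1.5  4.4  0.4]
[ 0.51510862 -0.226018   -0.29213224] [-1.6  1.3  2.8  0.  -1.1  0.6 -2.9 -0.7  2.8 -0.7]
[ 0.5150154  -0.22600775 -0.29504372] [-1.3  1.1  3.2  0.3 -1.1  0.6 -2.9 -0.9  2.8 -0.4 -1.2 -0.2  1.  -0.6
  0.7  0.4 -1.5  1.4  0.1  0.9]
tip px [320.44489992 316.66165873] [365.57502335 296.17907088] [276.8673817  336.43958703]
[ 0.0019 -0.0002  0.1406] [ 0.0001  0.001  -0.0263] [ 0.4744 -0.1875  0.246 ]
```

Emit:
{"op": "play_rows", "data": {
  "rows": [
    [[0.002,0,0.05,0,0,-0.026],[0.002,0,0.1,0,0,-0.026],[0.002,0,0.13,0,0,-0.026],[0.002,0,0.15,0,0,-0.026],[0.002,0,0.17,0,0,-0.026],[0.002,0,0.19,0,0,-0.026],[0.002,0,0.2,0,0,-0.026],[0.002,0,0.21,0,0,-0.026],[0.002,0,0.21,0,0,-0.026],[0.002,0,0.21,0,0,-0.026]]
  ]
}}

```text
clock: 2.65
tool_pos: [0.4751, -0.1866, 0.2114]
eef_rot: [0.802, 0.597, 0.0, 0.0]
contact_force: [-0.3, -0.1, -0.2]
opening: 0.003
finger_force: 0.0
```

```bash
python3 - <<'E'
from h import *
from plant import *
P=np.load("P.npy");s=get_state();print(s["clock"],s["tool_pos"],s["contact_force"])
print(*[np.round(v,4) for v in plan(s,P,(-50,58,45),P[2])])
r=snapshot("wrist");cv2.imwrite("pics/w2.png",r["pixels"])
E
```

```text
2.65 [ 0.47512159 -0.18659195  0.21136828] [-0.31120261 -0.05369005 -0.24810294]
[ 0.0638 -0.0005  0.0007] [0.0008 0.0001 0.008 ] [ 0.484 -0.156  0.211]
```

View pics/w2.png

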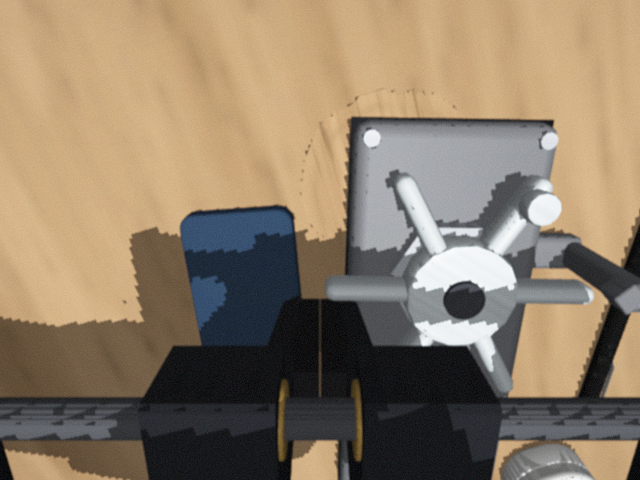

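The shut fingertips (right edge at about 365 px) sit just behind the front tab, whose tip is at 327 px, overlapping it by about 18 mm. I'll push slowly in +x.

Emit:
{"op": "play_rows", "data": {
  "rows": [
    [[0.005,0,0,0,0,0],[0.01,0,0,0,0,0],[0.014,0,0,0,0,0],[0.018,0,0,0,0,0],[0.022,0,0,0,0,0],[0.026,0,0,0,0,0],[0.03,0,0,0,0,0],[0.034,0,0,0,0,0],[0.038,0,0,0,0,0],[0.042,0,0,0,0,0],[0.046,0,0,0,0,0],[0.05,0,0,0,0,0],[0.054,0,0,0,0,0],[0.058,0,0,0,0,0],[0.061,0,0,0,0,0],[0.064,0,0,0,0,0],[0.064,0,0,0,0,0],[0.064,0,0,0,0,0]]
  ]
}}

```text
clock: 4.2
tool_pos: [0.4842, -0.1558, 0.2112]
eef_rot: [0.802, 0.597, 0.0, -0.0]
contact_force: [0.0, -1.1, 0.3]
opening: 0.001
finger_force: 0.0
```

```bash
python3 - <<'E'
from h import *
from plant import *
P=np.load("P.npy");s=get_state();print(s["clock"],s["tool_pos"],s["contact_force"])
r=snapshot("wrist");cv2.imwrite("pics/w3.png",r["pixels"])
E
```

```text
4.2 [ 0.48418092 -0.15578848  0.21121239] [ 0.01905221 -1.11124203  0.30974028]
```

View pics/w3.png

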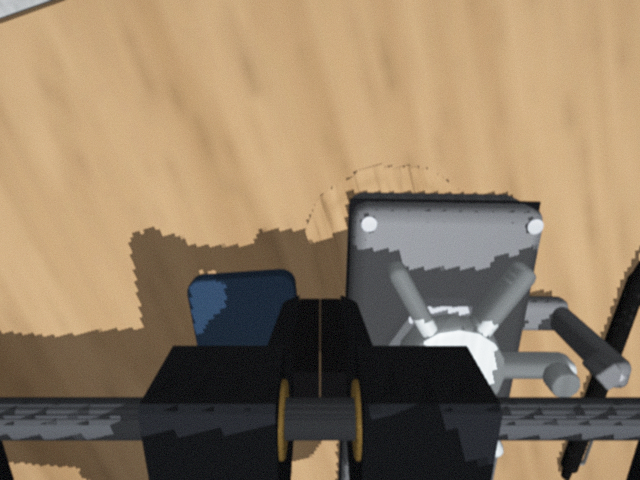

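The stud tab is at the pointer, with the stud at (562,375), and the box hasn't moved. Next I'll lift and move behind the latch fin.

Emit:
{"op": "play_rows", "data": {
  "rows": [
    [[-0.006,0,0,0,0,0],[-0.006,0,-0.04,0,0,0],[-0.006,0,-0.1,0,0,0],[-0.006,0,-0.12,0,0,0],[-0.06,0.03,-0.12,0,0,0],[-0.12,0.06,-0.12,0,0,0],[-0.18,0.1,-0.12,0,0,0],[-0.24,0.1,-0.12,0,0,0],[-0.306,0.1,-0.12,0,0,0],[-0.306,0.1,-0.12,0,0,0],[-0.306,0.1,-0.1,0,0,0],[-0.306,0.1,-0.08,0,0,0],[-0.306,0.1,-0.08,0,0,0],[-0.306,0.1,-0.08,0,0,0]]
  ]
}}

```text
clock: 5.42
tool_pos: [0.4884, -0.315, 0.2501]
eef_rot: [0.801, 0.598, -0.0, -0.001]
contact_force: [-0.1, 0.5, 0.7]
opening: 0.004
finger_force: 0.0
```

```bash
python3 - <<'E'
from h import *
from plant import *
P=np.load("P.npy");s=get_state();print(s["clock"],s["tool_pos"],s["contact_force"])
print(*[np.round(v,4) for v in plan(s,P,(0,-95,42),P[2])])
r=snapshot("wrist");t=snapshot("top")["pixels"][250:360,250:400];
cv2.imwrite("pics/m4.png",np.hstack([cv2.resize(r["pixels"],(400,300)),cv2.resize(t,(400,300),interpolation=2)]))
E
```

```text
5.4167 [ 0.48841458 -0.31495915  0.25007856] [-0.05294526  0.54579378  0.7128326 ]
[-0.0044 -0.0007  0.0842] [-0.0047 -0.0028  0.014 ] [ 0.4874 -0.3169  0.208 ]
```

View pics/m4.png

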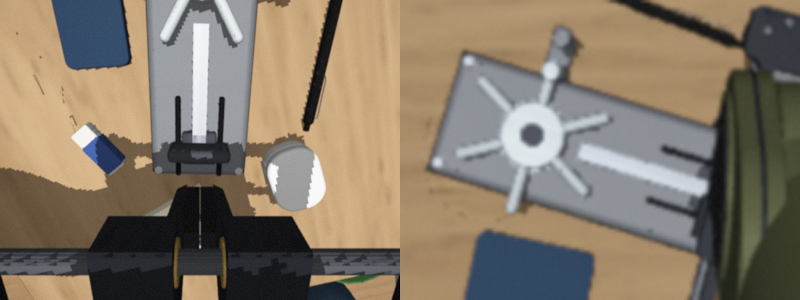

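The top view confirms the stud is at the pointer, and the gripper is behind the fin with clearance. I'll descend, then push.

Emit:
{"op": "play_rows", "data": {
  "rows": [
    [[-0.004,0,0.02,0,0,0],[-0.004,0,0.04,0,0,0],[-0.004,0,0.055,0,0,0],[-0.004,0,0.07,0,0,0],[-0.004,0,0.078,0,0,0],[-0.004,0,0.082,0,0,0],[-0.004,0,0.082,0,0,0],[-0.004,0,0.082,0,0,0]]
  ]
}}

```text
clock: 6.18
tool_pos: [0.4877, -0.3188, 0.2102]
eef_rot: [0.802, 0.597, 0.0, 0.0]
contact_force: [0.1, 0.0, 0.6]
opening: 0.006
finger_force: 0.0
```

Emit:
{"op": "play_rows", "data": {
  "rows": [
    [[0.005,0,0,0,0,0],[0.01,0,0,0,0,0],[0.014,0,0,0,0,0],[0.018,0,0,0,0,0],[0.022,0,0,0,0,0],[0.026,0,0,0,0,0],[0.03,0,0,0,0,0],[0.034,0,0,0,0,0],[0.038,0,0,0,0,0],[0.042,0,0,0,0,0],[0.045,0,0,0,0,0],[0.048,0,0,0,0,0],[0.05,0,0,0,0,0],[0.05,0,0,0,0,0],[0.05,0,0,0,0,0]]
  ]
}}

```text
clock: 7.43
tool_pos: [0.4946, -0.2944, 0.2101]
eef_rot: [0.802, 0.597, -0.0, -0.0]
contact_force: [0.1, 0.3, 0.2]
opening: 0.004
finger_force: 0.0
```

```bash
python3 - <<'E'
from h import *
from plant import *
P=np.load("P.npy");s=get_state();print(s["clock"],s["tool_pos"],s["contact_force"], Ro.from_quat(s["eef_rot"]).inv().apply(s["contact_force"]))
print(*[np.round(v,4) for v in plan(s,P,(0,-67,42),P[2])])
E
```

```text
7.4333 [ 0.49462179 -0.2944034   0.21008494] [0.11828597 0.33988782 0.17041242] [ 0.35960859  0.01579642 -0.17025812]
[ 0.0087 -0.0007  0.0042] [-0.0016 -0.0009  0.0089] [ 0.4955 -0.2901  0.208 ]
```

Emit:
{"op": "play_rows", "data": {
  "rows": [
    [[0.002,0,0,0,0,0],[0.004,0,0,0,0,0],[0.006,0,0,0,0,0],[0.006,0,0,0,0,0]]
  ]
}}

```text
clock: 7.77
tool_pos: [0.4954, -0.2917, 0.2101]
eef_rot: [0.802, 0.597, -0.0, -0.0]
contact_force: [-0.4, -1.7, -0.7]
opening: 0.008
finger_force: 0.4
```

Emit:
{"op": "play_rows", "data": {
  "rows": [
    [[0.001,0,0,0,0,0],[0.002,0,0,0,0,0],[0.002,0,0,0,0,0]]
  ]
}}

```text
clock: 8.02
tool_pos: [0.4956, -0.2911, 0.2101]
eef_rot: [0.802, 0.597, -0.0, -0.0]
contact_force: [-1.3, -1.5, -1.0]
opening: 0.009
finger_force: 0.9
```

```bash
python3 - <<'E'
from h import *
from plant import *
P=np.load("P.npy");s=get_state();print(s["clock"],s["tool_pos"],Ro.from_quat(s["eef_rot"]).inv().apply(s["contact_force"]))
print(*[np.round(v,4) for v in plan(s,P,(0,-67,42),P[2])])
r=snapshot("wrist");cv2.imwrite("pics/w5.png",r["pixels"])
E
```

```text
8.0167 [ 0.49557606 -0.29114815  0.21008721] [-1.80230921 -0.78899329  1.03428123]
[ 0.002  -0.0007  0.0042] [-0.0016  0.0011  0.0077] [ 0.4955 -0.2901  0.208 ]
```

View pics/w5.png

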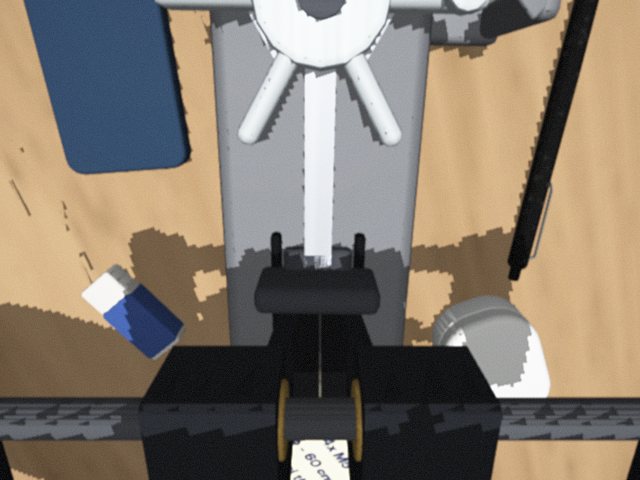

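The tongue has reached the hub and the fin is still short of its stop by about 1–2 mm, with only friction force so far. I'll keep going in 1 mm steps until I feel the stop.

Emit:
{"op": "play_rows", "data": {
  "rows": [
    [[0.001,0,0,0,0,0],[0.002,0,0,0,0,0],[0.002,0,0,0,0,0]]
  ]
}}

```text
clock: 8.32
tool_pos: [0.4956, -0.2909, 0.2101]
eef_rot: [0.802, 0.597, -0.001, 0.0]
contact_force: [-1.5, -4.9, -2.9]
opening: 0.003
finger_force: 2.3
```

Emit:
{"op": "play_rows", "data": {
  "rows": [
    [[0.001,0,0,0,0,0],[0.002,0,0,0,0,0],[0.002,0,0,0,0,0]]
  ]
}}

```text
clock: 8.57
tool_pos: [0.4957, -0.2906, 0.2101]
eef_rot: [0.803, 0.596, -0.001, 0.0]
contact_force: [-2.9, -6.8, -2.2]
opening: 0.003
finger_force: 3.2
```

The force rises steeply to about 7 N with almost no motion, so the latch is on its stop. I'll back off, lift clear and check.

Emit:
{"op": "play_rows", "data": {
  "rows": [
    [[-0.01,0,0,0,0,0],[-0.03,0,0,0,0,0],[-0.04,0,0,0,0,0],[-0.04,0,-0.03,0,0,0],[-0.04,0,-0.1,0,0,0],[-0.04,0,-0.18,0,0,0],[-0.04,0,-0.24,0,0,0],[-0.12,-0.08,-0.3,0,0,0],[-0.2,-0.16,-0.3,0,0,0],[-0.28,-0.24,-0.3,0,0,0],[-0.36,-0.3,-0.3,0,0,0],[-0.44,-0.3,-0.3,0,0,0],[-0.5,-0.3,-0.3,0,0,0],[-0.5,-0.3,-0.3,0,0,0],[-0.5,-0.3,-0.3,0,0,0],[-0.5,-0.3,-0.3,0,0,0]]
  ]
}}

```text
clock: 9.9
tool_pos: [0.279, -0.4876, 0.3601]
eef_rot: [0.804, 0.595, -0.0, 0.001]
contact_force: [0.6, 0.1, -1.0]
opening: 0.003
finger_force: 0.0
```

```bash
python3 - <<'E'
from h import *
from plant import *
P=np.load("P.npy");s=get_state();print(s["clock"],s["tool_pos"],s["contact_force"])
im=snapshot("top")["pixels"];t=cv2.resize(im[250:360,250:400],None,fx=5,fy=5,interpolation=2)
for l in(0,22):
    for x in(-22,22):
        for y in(-80,-70):
            u=(proj("top",boxw(P,(x,y+l,61)))-250+.4)*5;cv2.circle(t,tuple(int(v) for v in u),3,(0,0,255) if l else (0,255,0),-1)
cv2.imwrite("pics/t5.png",t)
old=cv2.imread("pics/top0.png");d=cv2.absdiff(im,old).max(2)
print((d[255:400,245:460]>40).sum(), cv2.boundingRect((d[255:400,245:460]>40).astype(np.uint8)))
E
```

```text
9.9 [ 0.2789908  -0.48759145  0.36014842] [ 0.61369163  0.05061296 -1.01598014]
509 (35, 18, 97, 61)
```

View pics/t5.png

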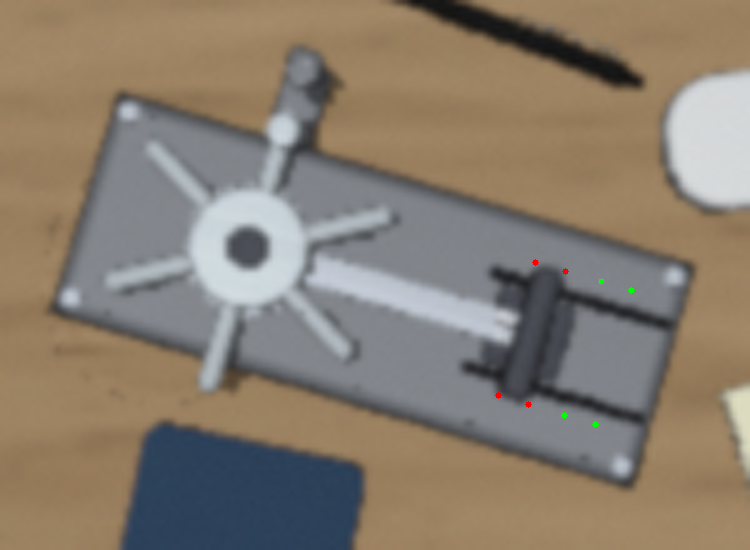

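The fin centre, at about (532,333), matches the predicted home position. The stud is at the pointer, and the box and the things around it look unmoved.

```bash
python3 -c "
from plant import *
print(finish_job())"
```

```text
the job is handed in; nothing more can be done
None
```

The lock box is unlocked and the job is handed in: one clockwise click brought the stud tab to the pointer, the latch was then pushed home to its stop, and the final picture shows nothing else moved.

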